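Close the green paint pot and show its swatch to the document camera

ROBOT

A 6-joint arm with a two-finger parallel gripper is mounted at the origin on the work surface. World frame = base frame: x ahead of the robot, y to its left, z up, the work surface at z = 0. Lengths are in m, angles in rad, forces in N, time in s.
With the tool pointing down it reaches from about 0.225 to 0.875 m from the base axis. Payload 3.4 kg.
Tool frame: the origin (TCP) lies between the finger pads; the fingertips stand 8 mm ahead of it and the grasp point (between the pads) lies 11 mm behind it; z points along the fingers, y is the line along which they close (so a half turn about z gives the same grasp; the last joint's range is limited). The gripper opens to 85 mm and grips with 20 to 120 N. Pads are 22 mm wide; open, the fingers measure 114 mm over their backs; the gripper's body (76 mm by 85 mm) begins 54 mm behind the grasp point. The pads swing forward as they close: fully open they stand 13 mm farther back than shut.
Start: joints at [0.987, 0.276, 1.505, -0, 1.361, -0.121], TCP at [0.257, 0.515, 0.239] pointing down, gripper open.
Joint ranges: [-2.89, 2.89], [-0.75, 2.08], [0.22, 2.7], [-1.18, 4.32], [0.11, 2.71], [-2.7, 2.7]. Speed limits (rad/s): [2.57, 2.57, 3.14, 3.14, 3.14, 3.14].

INTERFACE

Orientations are given as a unit quaternion [w, x, y, z].
In Python, from rig import manip, optics, finder gives the robot as it stands.
- The arm moves only by the tool servo_tool, never from a script. Its argument "increments" is a list of rows, each a list of 7 numbers: the shift along the tool's x, y, z in cm, then the turn, a rotation vector about the tool's x, y, z in degrees, then the closure, from -1 (fully open) to 1 (shut). In form: [[x, y, z, rx, ry, rz, gripper], ...]. A call has exactly 5 rows; each row shifts and turns the commanded pose from where the row before left it, along the tool's axes as they then stand; what a row does not reach is not made up. A row lasts 1/10 s, in which the tool goes at most 50 mm and 8.59 degrees, less where a joint would pass 70% of its speed; a pose out of reach is approached as far as the arm can. A call is refused whole if a number of a shift passes 5 or a number of a turn 8.59, either way. A call with a gripper value outside its range is refused whole. The fingers move at their own pace and stop on an object; "squeeze" is the grip in N (left out, the last holds). Time passes only in rows, so rows that do not move let the fingers close, or fill a call up. It gives the time, the measured TCP pose, the force, the opening and the grip force at its end, in the units of the state.
- manip.get_state(): the state, without advancing time (a new reading comes with each control period).
- optics.get_image(name): name is "side" or "top"; returns the picture (480x640x3 uint8, red, green, blue); there is no depth.
- optics.get_calibration(name): a dict with "fov_y" (degrees; the focal length in pixels is half the picture's height over the tangent of half this angle, whatever the lens; pixels are square), "cx", "cy" (the principal point, pixels), "world_to_cam" (4x4, takes a point from world to camera coordinates). Camera axes: x right, y down, z forward; pixel columns grow to the right and rows downward; lengths in m; the calibration is good to about 2 mm. A picture is of the moment at which its call begins. get_calibration takes no time and is no camera call.
- manip.sign_off(): hands the job in; it is judged then, once.
Trained networks look in the newest picture that a camera, given by its name, has taken for a name from the list of things; names that differ only in an ending like _2 or _b are one class to them, and where a whole thing is asked for, a point or a joint stands for the part that bears it (a point fixed in the world has none). Each returns a list of dicts, best first, with "p" (0 to 1); they miss things now and then, are a little off and sometimes report something else, mostly with a low value. They report only what shows in the picture. A call takes as long as a camera call. They do not tell look-alikes from the thing itself.
- finder.silhouettes(label, camera): "region" (480x640 bool, what is visible of it) and "box" ([centre column, centre row, width, height] in pixels, round what is visible of it).
- finder.tip_of(label, camera): "at" ([column, row] in pixels: a listed point, or the origin of a listed thing).
The state is a dict: "clock": time; "qpos": joint angles; "qd": joint speeds; "effort": joint torques, N m; "position": TCP position; "ee_rot": TCP orientation; "contact_force": force on the tool from outside, world axes, zero at the start; "moment": the same for the moment, N m; "width": finger opening in m; "gripper_force": force on a finger pad.
Only numpy, scipy, OpenCV 4.12 (cv2) and the standard library are available. Lean on these libraries where they do the work, as an engineer would, in place of code of your own. Each camera call takes 0.05 s, during which the arm holds its last target. There are 200 camera calls.

TASK

The lid of the green paint pot is not fully on: press it down until it is fully home while the pot stands in its tray, then take the pot out and hold it up in front of the document camera, lid uppermost, with its coloured swatch 15 cm straight in front of the lens and squarely facing it (so leaned back to match the camera's downward look). Keep the fingers off the swatch, leave the red and yellow pots where they stand, and finish while still holding the pot there, steady.

Things in the scene. Friction and masses are not known exactly. Their poses are not given: they have to be found in the camera images.
- green_pot_center (a point): Green-lidded paint pot, about 0.2 kg, loose in the tray: centre of its white square body (46 x 46 mm, 56 mm tall; 28 mm above its underside). z points up through the lid, x out of the swatch face; the other three faces are plain. Starts with the swatch away from the robot, turned up to 0.9 rad either way. Three pots in any order, centres about 100 mm apart.
- green_pot_swatch: Green swatch label on one side face of the green pot: 36 mm wide, 34 mm tall, 1.5 mm thick. Origin at the centre of its outer surface, 24.5 mm from the pot's axis and 3 mm above the pot's centre point; x points straight out of the swatch, z towards the lid. Its upper edge shows from above as a thin green strip on the pot's shoulder.
- green_pot_lid (a joint): How far the green pot's lid stands above its seat (m): 0 = fully home, up to 0.009. It slides straight down on the pot against about 5 N of friction, stops hard at 0 and stays where it is left.
- green_pot_lid_top (a point): Centre of the flat top of the green pot's lid (38 mm round, with a small white dot), 68 mm above the pot's underside when fully home, 6 to 8 mm higher at the start.
- red_pot_center (a point): Red-lidded pot, same shape, lid already home; body centre, 28 mm above its underside. To be left alone.
- yellow_pot_center (a point): Yellow-lidded pot, same shape, lid already home; body centre, 28 mm above its underside. To be left alone.
- tray: Fixed grey tray 130 mm (its x) by 340 mm (its y), with a floor 5 mm thick and a rim 12 mm high; origin at the centre of its underside. The three pots stand in a row along its y.
- camera_head: White document camera head, 72 mm wide, with a black lens barrel 42 mm across, on a fixed stand (0.33 m tall, column behind the head). Origin: centre of the lens front, 0.285 m above the table. x points out of the lens along its line of sight, which looks 0.4 rad (23 degrees) below level and roughly towards the robot; y is level, z up and forward. The swatch belongs at (0.15, 0, 0) here.
There are look-alikes about, which are no part of the job. What is shaped like the part that bears green_pot_center but orange is not meant.

How it is judged:
On the way, in this order (a step that is already met when the one before it is completed fails the run):
1. the green lid is fully home while the pot stands in the tray (value of joint green_pot_lid below 0.0015 m and height (world z) of green_pot_center below 0.045 m), for 0.2 s.
2. the green pot is lifted well clear of the tray (height (world z) of green_pot_center above 0.1 m), for 0.1 s.
At the end, for the whole second after the job is handed in: Lid within 1.5 mm of home; pot held still in the air by fingers alone, within 43 degrees of upright; swatch 120 to 180 mm before the lens, within 25 mm of its line of sight each way, facing it within 14 degrees, no finger on it; red and yellow pots within 20 mm of their starts (value of joint green_pot_lid below 0.0015 m and height (world z) of green_pot_center above 0.12 m and x of green_pot_swatch in the frame of camera_head between 0.12 and 0.18 m and y of green_pot_swatch in the frame of camera_head between -0.025 and 0.025 m and z of green_pot_swatch in the frame of camera_head between -0.025 and 0.025 m and angle between the x axis of green_pot_swatch and the x axis of camera_head, either way round below 0.25 rad and x of camera_head in the frame of green_pot_center above 0.08 m and angle between green_pot_center's own z axis and vertical below 0.75 rad and contact force between the fingers and green_pot above 1 N and contact force between the fingers and green_pot_swatch below 0.3 N and contact force between green_pot and tray below 0.05 N and contact force between green_pot and camera_head below 0.05 N and linear speed of green_pot below 0.02 m/s and distance of each of red_pot_center, yellow_pot_center from where it was at the start of the episode below 0.02 m); the arm keeps its last pose, push and grip.
It fails at once if the red or yellow pot is moved (distance of any of red_pot_center, yellow_pot_center from where it was at the start of the episode above 0.03 m).
It also fails if it takes over 45 s, if anything falls off the work surface, if the arm or the gripper's body presses on something with over 40 N, if the wrist force passes 120 N, or if a joint passes its speed limit or range.

## Working session

There is one attempt and no reset: what is moved stays moved. The work goes in short steps, Python scripts to look and compute and a tool call to move; the robot and the scene stay as the last step left them, time stands still between calls to the robot, and variables do not carry over. Pictures are saved under pics/ and viewed, at most 10 in all, crops included, and the job is handed in when it is done.

Besides the shell and the picture viewer there is one more tool, called after "Call:" as name([rows], argument=value, ...), one row to a line, values as JSON. servo_tool: Moves the arm, as the interface text tells. Its arguments: {"type":"object","properties":{"increments":{"type":"array","items":{"type":"array","items":{"type":"number"}}},"squeeze":{"type":"number"}},"required":["increments"]}

```bash
mkdir -p pics; ls; python3 - <<'E'
from rig import manip, optics, finder
import cv2, numpy as np
s=manip.get_state(); print(s['position'],s['ee_rot'],s['clock'])
ims=[]
for n in('top','side'):
    im=optics.get_image(n); cv2.imwrite(f'pics/{n}0.png',im[...,::-1])
    c=optics.get_calibration(n); print(n,c['fov_y'],c['cx'],c['cy'],np.round(c['world_to_cam'],4).tolist())
    for l in('green_pot_center','green_pot_lid_top','green_pot_swatch','camera_head','tray','red_pot_center','yellow_pot_center'):
        print(l,[(np.round(d['at'],1).tolist(),round(d['p'],2)) for d in finder.tip_of(l,n)][:4])
E
```

```text
pics
[0.25643568 0.51406806 0.23842137] [-3.25113502e-04  2.29334869e-01  9.73347137e-01 -8.73372232e-04] 0.0
top 49.44225786597337 321.93540655803645 234.43446863409758 [[-0.0027, -0.9999, 0.017, -0.0546], [-0.9889, 0.0002, -0.1485, 0.5814], [0.1485, -0.0172, -0.9888, 1.1005], [0.0, 0.0, 0.0, 1.0]]
green_pot_center [([386.8, 321.2], 0.84), ([346.2, 318.2], 0.75), ([365.9, 241.0], 0.57)]
green_pot_lid_top [([388.9, 320.0], 0.64), ([346.9, 319.9], 0.61), ([372.6, 234.0], 0.56)]
green_pot_swatch [([395.8, 310.3], 0.57), ([366.3, 230.7], 0.55), ([334.0, 325.3], 0.53)]
camera_head [([210.5, 108.2], 0.84)]
tray [([365.4, 239.3], 0.82)]
red_pot_center [([412.3, 241.3], 0.82)]
yellow_pot_center [([320.2, 230.0], 0.83)]
side 43.916469082821244 324.9303270705632 237.93175973649954 [[-0.9954, -0.0953, 0.0063, 0.5493], [-0.0729, 0.7155, -0.6948, 0.1878], [0.0617, -0.6921, -0.7192, 1.0922], [0.0, 0.0, 0.0, 1.0]]
green_pot_center [([407.9, 237.7], 0.66), ([320.4, 243.8], 0.59), ([408.1, 273.0], 0.58), ([319.4, 228.0], 0.38)]
green_pot_lid_top [([320.2, 226.2], 0.8), ([413.5, 224.5], 0.61), ([406.4, 257.9], 0.5)]
green_pot_swatch [([410.9, 280.5], 0.76)]
camera_head [([160.4, 265.0], 0.73), ([330.6, 208.1], 0.27)]
tray [([322.8, 256.5], 0.58), ([322.6, 244.2], 0.46)]
red_pot_center [([328.0, 210.7], 0.72)]
yellow_pot_center [([310.0, 282.2], 0.64), ([158.9, 265.5], 0.29)]
```

View pics/top0.png

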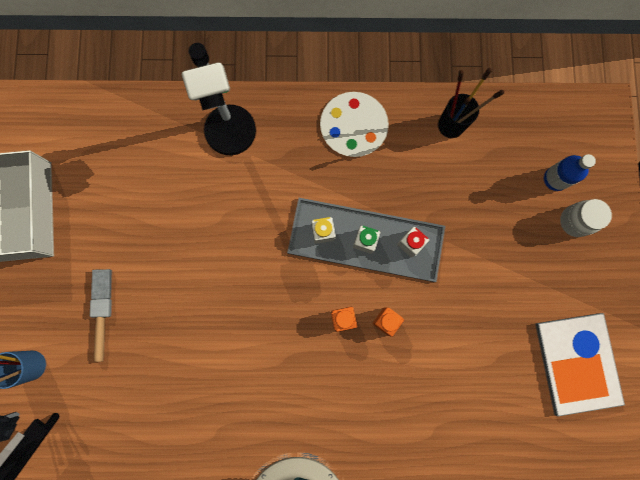

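View pics/side0.png

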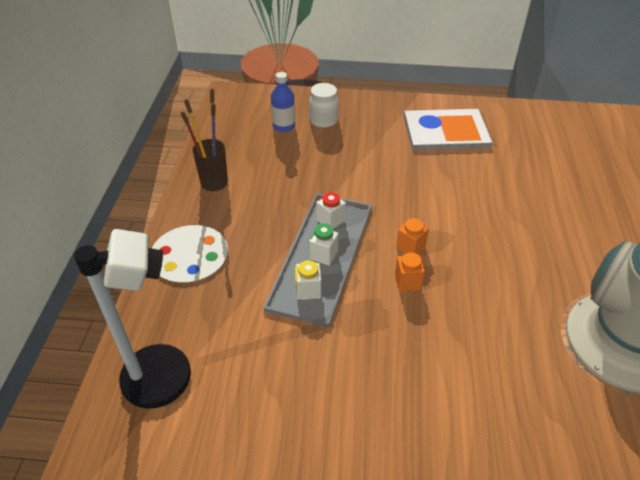

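The top picture shows the tray with three pots: yellow (323,228), green (368,237) and red (416,240). Two orange look-alikes stand at (345,319) and (389,321), and the camera head is at about (207,80) with its lens at (210,105). In the side picture the green pot is at (323,243), the orange ones at (412,237) and (410,272), and the lens at (157,263).

Things that could be taken for the green pot (top pixels): orange (345,319) and (389,321), yellow (323,228), red (416,240), the green blob on the palette (351,144). The choice is the green lid at (368,237). I'll check it in a close crop.

```bash
cat > h.py <<'E'
import numpy as np, cv2
from rig import manip, optics, finder
from scipy.spatial.transform import Rotation as R
def cal(n):
    c=optics.get_calibration(n); f=240/np.tan(np.radians(c['fov_y']/2)); return f,c['cx'],c['cy'],np.array(c['world_to_cam'])
def proj(n,P):
    f,cx,cy,T=cal(n); p=np.atleast_2d(P)@T[:3,:3].T+T[:3,3]; return p[:,:2]/p[:,2:]*f+[cx,cy]
def atz(n,uv,z):
    f,cx,cy,T=cal(n); o=-T[:3,:3].T@T[:3,3]; d=T[:3,:3].T@np.array([(uv[0]-cx)/f,(uv[1]-cy)/f,1]); return o+d*(z-o[2])/d[2]
def tool():
    s=manip.get_state(); w,x,y,z=s['ee_rot']; return np.array(s['position']),R.from_quat([x,y,z,w]),s
E
python3 - <<'E'
from h import *
t=cv2.imread('pics/top0.png');s=cv2.imread('pics/side0.png')
def crop(im,c,w,h,k): 
    x,y=c; return cv2.resize(im[y-h//2:y+h//2,x-w//2:x+w//2],None,fx=k,fy=k,interpolation=cv2.INTER_CUBIC)
a=crop(t,(367,238),50,40,8);b=crop(s,(323,243),50,40,8)
c=crop(t,(212,92),100,70,4);d=crop(s,(130,262),100,70,4)
cv2.imwrite('pics/crop.png',np.vstack([np.hstack([a,b]),np.hstack([c,d])]))
for n,u in(('top',(210.5,108.2)),('side',(160.4,265.0))): print(n,'lens',atz(n,u,.285))
# green lid
for n,im,c in(('top',t,(367,238)),('side',s,(323,235))):
    hsv=cv2.cvtColor(im,cv2.COLOR_BGR2HSV); m=cv2.inRange(hsv,(50,100,50),(85,255,255)); q=np.zeros_like(m); q[c[1]-22:c[1]+22,c[0]-22:c[0]+22]=255
    n_,l,st,ce=cv2.connectedComponentsWithStats(m&q); print(n,st[1:],ce[1:])
    for z in(.073,.080): print(z,[atz(n,x,z)[:2].round(4) for x in ce[1:]])
for n in('top','side'):
    for r in finder.silhouettes('tray',n)[:1]: 
        k=cv2.minAreaRect(cv2.findNonZero(r['region'].astype(np.uint8))); B=cv2.boxPoints(k); print(n,'tray',[atz(n,x,.012)[:2].round(3) for x in B])
E
```

```text
top lens [0.77316821 0.14712014 0.285     ]
side lens [0.77119137 0.14588099 0.285     ]
top [[360 226  18  20 214]] [[368.03738318 235.80373832]]
0.073 [array([ 0.574 , -0.1537])]
0.08 [array([ 0.573, -0.153])]
side [[313 224  20  16 186]] [[323.29032258 231.37096774]]
0.073 [array([ 0.5701, -0.1516])]
0.08 [array([ 0.5694, -0.1447])]
top tray [array([0.541, 0.024]), array([0.673, 0.   ]), array([ 0.608, -0.337]), array([ 0.479, -0.308])]
side tray [array([0.67 , 0.005]), array([ 0.621, -0.37 ]), array([ 0.474, -0.305]), array([0.547, 0.047])]
```

View pics/crop.png

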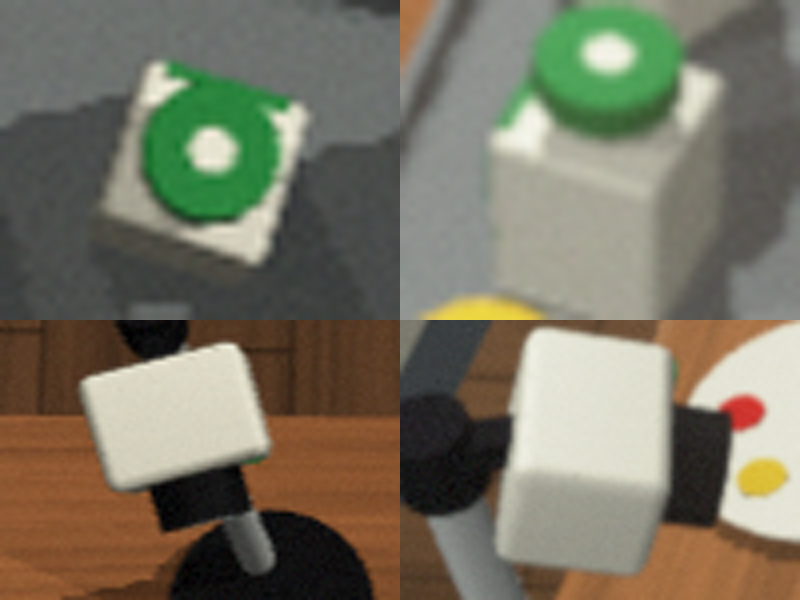

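The crop confirms the green lid, with a white dot at top (368.4,236.8) and side (324.1,229.8). The swatch strip is on the far shoulder, from (362.6,226.5) to (379.5,231.1). The lower panels show the head and lens edges, slanted by about 15°.

```bash
python3 - <<'E'
from h import *
def tri(ut,us):
    Ps=[]
    for n in('top','side'):
        f,cx,cy,T=cal(n);Ps.append(np.array([[f,0,cx],[0,f,cy],[0,0,1]])@T[:3])
    X=cv2.triangulatePoints(*Ps,np.array(ut,float)[:,None],np.array(us,float)[:,None])[:,0]; return X[:3]/X[3]
print('dot',tri((368.4,236.75),(324.1,229.75)))
A=lambda x,y:(342+x/8,218+y/8)
pts=[atz('top',A(*p),.061) for p in((150,62),(310,113),(264,266),(103,210))]
P=np.array(pts)[:,:2]; print(P.round(4),'ctr',P.mean(0))
def ang(a,b): d=a-b; return np.degrees(np.arctan2(d[1],d[0]))
print('normals', [ang(P[i],P[j])  for i,j in((0,3),(1,2))],'edges->normal',[ang(P[i],P[j])-90 for i,j in((0,1),(3,2))], 'len',[np.linalg.norm(P[i]-P[(i+1)%4]) for i in range(4)])
s=[atz('top',A(*p),.061)[:2] for p in((165,68),(300,105))]; print('strip',s, ang(s[0],s[1])-90)
C=lambda x,y:(162+x/4,57+(y-320)/4)
for a,b,z in(((82,385),(240,343),.33),((125,490),(270,448),.33),((160,530),(248,510),.285)):
    a=atz('top',C(*a),z);b=atz('top',C(*b),z);print('camyaw normal',ang(a[:2],b[:2])+90,np.linalg.norm(a-b))
D=lambda x,y:(80+(x-400)/4,227+(y-320)/4)
# barrel front: top mid (204,520), side (725,468)
print('lens tri',tri((210.5,108.2),(160.4,265.0)))
for p in((528,328),(672,347)),((500,545),(640,570)):
    pass
for n in 'red','yellow':
    for v in('top','side'):print(n,[ (d['at'],d['p'],atz(v,d['at'],.033)) for d in finder.tip_of(n+'_pot_center',v)[:1]])
E
```

```text
dot [ 0.56993791 -0.15405547  0.07553859]
[[ 0.5978 -0.1395]
 [ 0.5838 -0.1827]
 [ 0.5421 -0.1695]
 [ 0.5574 -0.1262]] ctr [ 0.57028971 -0.15449151]
normals [np.float64(-18.13366955097782), np.float64(-17.602917281783785)] edges->normal [np.float64(-17.952568249429504), np.float64(-19.407584269912235)] len [np.float64(0.04543606838002007), np.float64(0.043760578498030486), np.float64(0.045852539402658314), np.float64(0.04259568458817296)]
strip [array([ 0.59619055, -0.14355417]), array([ 0.58602958, -0.18005307])] -15.556729482930422
camyaw normal 196.25839470269722 0.06969345220544233
camyaw normal 197.41832333641463 0.06389372987867893
camyaw normal 193.78141548658272 0.040057318287429304
lens tri [0.77146854 0.14677255 0.28637615]
red [([412.3, 241.3], 0.82, array([ 0.56756136, -0.25615982,  0.033     ]))]
red [([328.0, 210.7], 0.72, array([ 0.56973326, -0.25413518,  0.033     ]))]
yellow [([320.2, 230.0], 0.83, array([ 0.5929523 , -0.05185981,  0.033     ]))]
yellow [([310.0, 282.2], 0.64, array([ 0.5857629 , -0.05214464,  0.033     ]))]
```

Call:
servo_tool([
  [-3.6,-2.85,0.4,0,0,0,1],
  [-3.6,-2.85,0.4,0,0,0,1],
  [-3.6,-2.85,0.4,0,0,0,1],
  [-3.6,-2.85,0.4,0,0,0,1],
  [-3.6,-2.85,0.4,0,0,0,1],
], squeeze=40)

```text
clock: 1.6
position: [0.3547, 0.3051, 0.2194]
ee_rot: [0.0, 0.229, 0.973, 0.0]
contact_force: [0.5, -0.3, 0.1]
width: 0.0121
gripper_force: 0.0
```

Call:
servo_tool([
  [-3.6,-2.85,0.4,0,0,0,1],
  [-3.6,-2.85,0.4,0,0,0,1],
  [-3.6,-2.85,0.4,0,0,0,1],
  [-3.6,-2.85,0.4,0,0,0,1],
  [-3.6,-2.85,0.4,0,0,0,1],
])

```text
clock: 2.1
position: [0.4523, 0.097, 0.1995]
ee_rot: [0.0, 0.229, 0.973, 0.0]
contact_force: [0.2, 1.2, 0.3]
width: -0.0002
gripper_force: 0.0
```

Call:
servo_tool([
  [-3.6,-2.85,0.4,0,0,0,1],
  [-3.6,-2.85,0.4,0,0,0,1],
  [-3.6,-2.85,0.4,0,0,0,1],
  [-3.6,-2.85,0.4,0,0,0,1],
  [0,0,0,0,0,0,1],
])

```text
clock: 2.6
position: [0.5323, -0.0728, 0.1827]
ee_rot: [0.001, 0.232, 0.973, -0.001]
contact_force: [0.4, 1.1, 0.4]
width: -0.0001
gripper_force: 0.0
```

```bash
cat >> h.py <<'E'
def to(P,X=None,Y=None):
    "increments (cm, deg) from the present tool pose to world point P with axes Z,Y"
    p,r,s=tool(); print('pos',p.round(4),'t',s['clock'],'w',s['width'],'F',np.round(s['contact_force'],1),'grip',s['gripper_force'])
    print('shift cm',(r.inv().apply(np.array(P)-p)*100).round(2))
    if X is not None:
        Z=np.array(X)/np.linalg.norm(X);Y=np.array(Y)-np.dot(Y,Z)*Z;Y/=np.linalg.norm(Y)
        for sg in(1,-1):
            G=R.from_matrix(np.c_[np.cross(sg*Y,Z),sg*Y,Z]); print('rotvec deg',np.degrees((r.inv()*G).as_rotvec()).round(2))
E
python3 - <<'E'
from h import *
a=np.radians(72)
to([.570,-.1545,.100],[0,0,-1],[np.cos(a),np.sin(a),0]); print(tool()[2]['qpos'])
E
```

```text
pos [ 0.5323 -0.0728  0.1827] t 2.6 w -7.443958203535188e-05 F [0.4 1.1 0.4] grip 0.0
shift cm [-7.02 -5.58  8.31]
rotvec deg [-0.11  0.18 -8.8 ]
rotvec deg [2.700e-01 1.600e-01 1.712e+02]
[-0.26393327  0.25691679  1.67850836 -0.00239247  1.20334186 -1.36604527]
```

Call:
servo_tool([
  [-2.34,-1.86,1.5,0,0,0,1],
  [-2.34,-1.86,2.0,0,0,0,1],
  [-2.34,-1.86,2.0,0,0,0,1],
  [0,0,2.0,0,0,-8.5,1],
  [0,0,0,0,0,0,1],
])

```text
clock: 3.1
position: [0.5654, -0.148, 0.1055]
ee_rot: [-0.003, 0.157, 0.988, 0.001]
contact_force: [-0.7, 1.4, 0.8]
width: 0.0003
gripper_force: 0.0
```

```bash
python3 - <<'E'
from h import *
a=np.radians(72)
to([.570,-.1545,.0905],[0,0,-1],[np.cos(a),np.sin(a),0])
t=optics.get_image('top');s=optics.get_image('side')
f=lambda im,x,y:cv2.resize(im[y-30:y+30,x-40:x+40,::-1],(400,300),interpolation=cv2.INTER_CUBIC)
cv2.imwrite('pics/press.png',np.hstack([f(t,368,230),f(s,323,225)]))
E
```

```text
pos [ 0.5654 -0.148   0.1055] t 3.1 w 0.0002525978434198953 F [-0.7  1.4  0.8] grip 0.0
shift cm [-0.65 -0.48  1.49]
rotvec deg [ 0.05 -0.39 -0.08]
rotvec deg [-6.1000e-01 -8.0000e-02  1.7992e+02]
```

View pics/press.png

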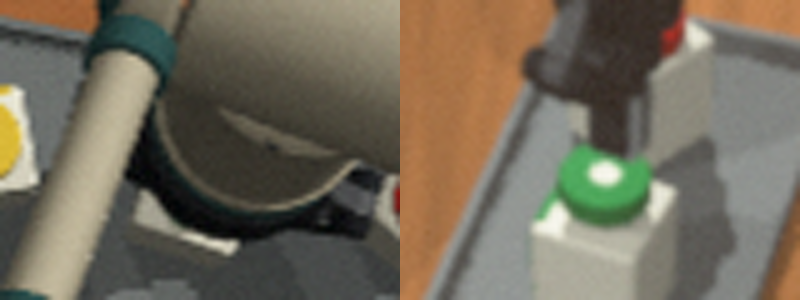

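The side crop shows the fingertips at about (323,224) just above the green lid, whose dot is at (324,230). The top view is blocked by the arm. I'll centre over the lid and press.

Call:
servo_tool([
  [-0.3,-0.25,0,0,0,0,1],
  [-0.3,-0.25,0.3,0,0,0,1],
  [0,0,0.4,0,0,0,1],
  [0,0,0.5,0,0,0,1],
  [0,0,0,0,0,0,1],
])

```text
clock: 3.7
position: [0.5709, -0.155, 0.0955]
ee_rot: [-0.001, 0.157, 0.988, 0.0]
contact_force: [0.2, 0.3, -0.1]
width: -0.0
gripper_force: 0.0
```

```bash
python3 - <<'E'
from h import *
a=np.radians(72)
to([.570,-.1545,.080],[0,0,-1],[np.cos(a),np.sin(a),0])
E
```

```text
pos [ 0.5709 -0.155   0.0955] t 3.7 w -2.8111277827638054e-06 F [ 0.2  0.3 -0.1] grip 0.0
shift cm [0.1  0.02 1.55]
rotvec deg [ 0.01 -0.1  -0.02]
rotvec deg [-1.6000e-01 -2.0000e-02  1.7998e+02]
```

Go down slowly.

Call:
servo_tool([
  [0.1,0,0.2,0,0,0,1],
  [0,0,0.3,0,0,0,1],
  [0,0,0.3,0,0,0,1],
  [0,0,0.2,0,0,0,1],
  [0,0,0.1,0,0,0,1],
])

```text
clock: 4.2
position: [0.5707, -0.1551, 0.0857]
ee_rot: [0.0, 0.157, 0.988, 0.0]
contact_force: [-1.3, 0.7, 5.3]
width: -0.0003
gripper_force: 2.5
```

Call:
servo_tool([
  [0,0,0.1,0,0,0,1],
  [0,0,0.1,0,0,0,1],
  [0,0,0.1,0,0,0,1],
  [0,0,0,0,0,0,1],
  [0,0,0,0,0,0,1],
])

```text
clock: 4.7
position: [0.5707, -0.1551, 0.0826]
ee_rot: [0.0, 0.157, 0.988, 0.0]
contact_force: [-1.7, 0.9, 4.7]
width: 0.0003
gripper_force: 2.4
```

Call:
servo_tool([
  [0,0,0.1,0,0,0,1],
  [0,0,0.1,0,0,0,1],
  [0,0,0.05,0,0,0,1],
  [0,0,0,0,0,0,1],
  [0,0,0,0,0,0,1],
])

```text
clock: 5.2
position: [0.5707, -0.1551, 0.081]
ee_rot: [0.0, 0.157, 0.988, -0.0]
contact_force: [-3.1, 0.9, 10.0]
width: -0.0
gripper_force: 5.1
```

Call:
servo_tool([
  [0,0,0.05,0,0,0,1],
  [0,0,0.05,0,0,0,1],
  [0,0,0,0,0,0,1],
  [0,0,0,0,0,0,1],
  [0,0,0,0,0,0,1],
])

```text
clock: 5.7
position: [0.5708, -0.1551, 0.081]
ee_rot: [0.001, 0.157, 0.988, -0.0]
contact_force: [-3.8, 2.0, 15.6]
width: 0.0002
gripper_force: 7.7
```

The force rose with no further travel at z = 0.081, so the lid is home. I'll rise, open and look.

Call:
servo_tool([
  [0,0,-2,0,0,0,1],
  [0,0,-2,0,0,0,0],
  [0,0,-2,0,0,0,-0.6],
  [0,0,0,0,0,0,-0.6],
  [0,0,0,0,0,0,-0.6],
])

```text
clock: 6.2
position: [0.5707, -0.155, 0.1383]
ee_rot: [0.0, 0.157, 0.988, 0.0]
contact_force: [-0.2, 0.0, -0.3]
width: 0.0583
gripper_force: 0.0
```

```bash
python3 - <<'E'
from h import *
a=np.radians(72)
to([.5703,-.1545,.026],[0,0,-1],[np.cos(a),np.sin(a),0])
s=optics.get_image('side')
cv2.imwrite('pics/open.png',cv2.resize(s[170:290,243:403,::-1],(800,600),interpolation=cv2.INTER_CUBIC))
E
```

```text
pos [ 0.5707 -0.155   0.1383] t 6.2 w 0.05833159272702772 F [-0.2  0.  -0.3] grip 0.0
shift cm [ 0.05  0.04 11.23]
rotvec deg [ 0.    0.   -0.02]
rotvec deg [ 1.0000e-02 -1.0000e-02  1.7998e+02]
```

View pics/open.png

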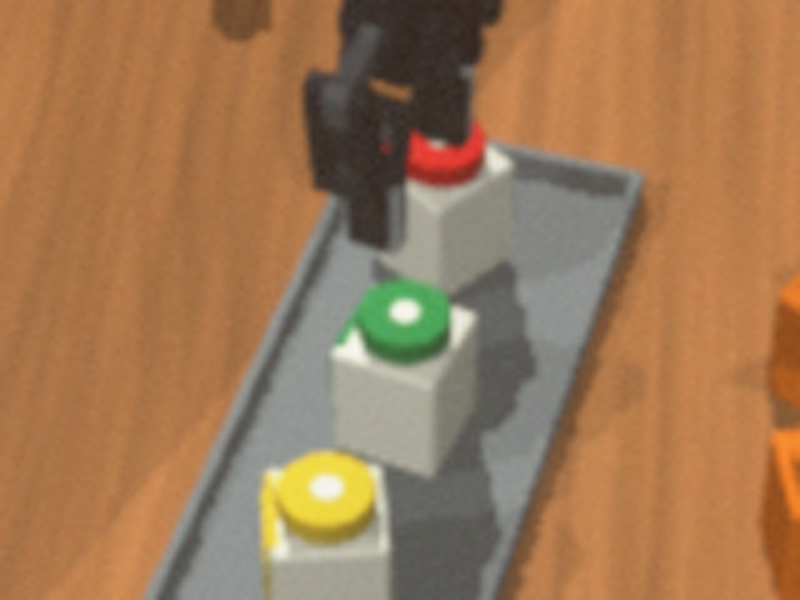

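The picture shows the green lid seated (dot at about (324,232)). The open fingers are lined up along the pot's plain side faces, clear of red and yellow. I'll descend and grip.

Call:
servo_tool([
  [0,0,1.2,0,0,0,-0.6],
  [0,0,2.5,0,0,0,-0.6],
  [0,0,2.5,0,0,0,-0.6],
  [0,0,2,0,0,0,-0.6],
  [0,0,1.5,0,0,0,-0.6],
])

```text
clock: 6.75
position: [0.5687, -0.1543, 0.0382]
ee_rot: [-0.002, 0.157, 0.988, 0.001]
contact_force: [-0.2, 0.6, 0.7]
width: 0.0684
gripper_force: 0.0
```

Call:
servo_tool([
  [0,0,1,0,0,0,-0.6],
  [0,0,0.5,0,0,0,-0.6],
  [0,0,0,0,0,0,-0.6],
  [0,0,0,0,0,0,1],
  [0,0,0,0,0,0,1],
], squeeze=40)

```text
clock: 7.25
position: [0.5716, -0.155, 0.0278]
ee_rot: [0.001, 0.157, 0.988, 0.0]
contact_force: [0.4, -0.0, -2.8]
width: 0.0456
gripper_force: 41.8
```

Call:
servo_tool([
  [0,0,0,0,0,0,1],
  [0,0,0,0,0,0,1],
  [0,0,0,0,0,0,1],
  [0,0,0,0,0,0,1],
  [0,0,0,0,0,0,1],
])

```text
clock: 7.75
position: [0.5715, -0.1552, 0.0277]
ee_rot: [0.001, 0.157, 0.988, -0.0]
contact_force: [0.7, 1.0, 6.0]
width: 0.0453
gripper_force: 42.5
```

Call:
servo_tool([
  [0,0,-1.5,0,0,0,1],
  [0,0,-3,0,0,0,1],
  [0,0,-4,0,0,0,1],
  [0,0,-4,0,0,0,1],
  [0,0,-4,0,0,0,1],
])

```text
clock: 8.25
position: [0.5695, -0.155, 0.1922]
ee_rot: [-0.001, 0.157, 0.988, 0.0]
contact_force: [0.8, 0.2, -3.0]
width: 0.0455
gripper_force: 41.7
```

```bash
cat > goal.py <<'E'
from h import *
az=np.radians(196.5); L=np.array([.7715,.1468,.285])
c=np.array([np.cos(.4)*np.cos(az),np.cos(.4)*np.sin(az),-np.sin(.4)]); sx=-c
y=np.array([-np.sin(az+np.pi),np.cos(az+np.pi),0])*-1; pz=np.cross(sx,-y)*1
if pz[2]<0: pz=-pz
pc=L+.15*c-.0245*sx-.003*pz
# TCP: 5 mm beyond the pot centre along the fingers
to(pc-.0053*pz,-pz,y); print(pc,pz,tool()[2]['qpos'])
p,r,_=tool(); print('tool y',r.as_matrix()[:,1].round(3))
E
python3 goal.py
```

```text
pos [ 0.5695 -0.155   0.1922] t 8.25 w 0.04554092177553776 F [ 0.8  0.2 -3. ] grip 41.69641435146332
shift cm [ 3.11 26.02 -1.73]
rotvec deg [-29.19   8.98 142.96]
rotvec deg [ -6.88 -22.38 -34.06]
[0.61851371 0.1014834  0.21428332] [-0.37338199 -0.11060078  0.92106099] [-3.83198552e-01  3.29204983e-01  1.54646584e+00 -6.30308575e-04
  1.26860116e+00 -1.63933355e+00]
tool y [ 0.309  0.951 -0.   ]
```

Call:
servo_tool([
  [0,0,0,-1.15,-3.73,-5.68,1],
  [0,0,0,-1.15,-3.73,-5.68,1],
  [0,0,0,-1.15,-3.73,-5.68,1],
  [0,0,0,-1.15,-3.73,-5.68,1],
  [0,0,0,-1.15,-3.73,-5.68,1],
])

```text
clock: 8.75
position: [0.5693, -0.1545, 0.1908]
ee_rot: [0.166, -0.094, 0.981, 0.024]
contact_force: [0.1, -0.9, -2.3]
width: 0.0458
gripper_force: 41.8
```

Call:
servo_tool([
  [0,0,0,-1.15,-3.73,-5.68,1],
  [0,0,0,0,0,0,1],
  [0,0,0,0,0,0,1],
  [0,0,0,0,0,0,1],
  [0,0,0,0,0,0,1],
])

```text
clock: 9.25
position: [0.5713, -0.1549, 0.1919]
ee_rot: [0.198, -0.141, 0.97, 0.028]
contact_force: [0.0, 0.4, -1.7]
width: 0.0457
gripper_force: 41.8
```

```bash
python3 goal.py
```

```text
pos [ 0.5713 -0.1549  0.1919] t 9.25 w 0.04574979670131874 F [ 0.   0.4 -1.7] grip 41.838385462760925
shift cm [-11.77  23.23   3.08]
rotvec deg [-2.0000e-01 -6.0000e-02 -1.7995e+02]
rotvec deg [-0.04  0.13  0.05]
[0.61851371 0.1014834  0.21428332] [-0.37338199 -0.11060078  0.92106099] [-0.56354499  0.19025115  1.82398145  0.38761635  0.89155701 -2.63272918]
tool y [-0.285  0.959 -0.001]
```

Call:
servo_tool([
  [-0.8,1.5,0.2,0,0,0,1],
  [-1.4,2.7,0.35,0,0,0,1],
  [-1.5,3.0,0.4,0,0,0,1],
  [-1.5,3.0,0.4,0,0,0,1],
  [-1.5,3.0,0.4,0,0,0,1],
])

```text
clock: 9.75
position: [0.5993, -0.0073, 0.2021]
ee_rot: [0.198, -0.141, 0.97, 0.028]
contact_force: [0.2, 0.5, -2.1]
width: 0.0456
gripper_force: 41.9
```

Call:
servo_tool([
  [-1.5,3.0,0.4,0,0,0,1],
  [-1.5,3.0,0.4,0,0,0,1],
  [-1.3,2.5,0.3,0,0,0,1],
  [-0.77,1.5,0.2,0,0,0,1],
  [0,0,0,0,0,0,1],
])

```text
clock: 10.25
position: [0.6204, 0.1046, 0.21]
ee_rot: [0.198, -0.143, 0.969, 0.029]
contact_force: [0.5, -0.2, -2.9]
width: 0.0459
gripper_force: 41.9
```

```bash
python3 goal.py; python3 - <<'E'
from h import *
t=optics.get_image('top');s=optics.get_image('side')
x=np.hstack([cv2.resize(t[40:240,150:350],(400,400)),cv2.resize(s[150:350,80:280],(400,400))])
cv2.imwrite('pics/held.png',x[...,::-1])
for v in('top','side'):
  for l in('green_pot_lid_top','green_pot_swatch','camera_head','green_pot_center'):
    print(v,l,[(np.round(d['at'],1).tolist(),round(d['p'],2)) for d in finder.tip_of(l,v)[:4]])
az=np.radians(196.5)
pz=np.array([-.3734,-.1106,.921]);pc=np.array([.6185,.1015,.2143])
for v in('top','side'): print(v,'expected lid top',proj(v,pc+.04*pz),'lens',proj(v,[.7715,.1468,.285]))
E
```

```text
pos [0.6204 0.1046 0.21  ] t 10.25 w 0.04585818694985835 F [ 0.5 -0.2 -2.9] grip 41.9182151556015
shift cm [ 0.08 -0.25  0.03]
rotvec deg [-2.8000e-01  1.2000e-01 -1.7978e+02]
rotvec deg [0.08 0.18 0.22]
[0.61851371 0.1014834  0.21428332] [-0.37338199 -0.11060078  0.92106099] [-0.0102318   0.19152779  1.77241681  0.16356871  0.79762845 -1.96489886]
tool y [-0.288  0.958 -0.   ]
top green_pot_lid_top [([389.7, 320.3], 0.7), ([344.0, 315.3], 0.51)]
top green_pot_swatch [([331.9, 321.6], 0.56), ([232.4, 189.0], 0.48), ([395.5, 311.1], 0.43)]
top camera_head [([211.0, 108.0], 0.71), ([363.6, 238.9], 0.48)]
top green_pot_center [([346.0, 318.2], 0.93), ([384.9, 321.5], 0.77), ([240.5, 204.1], 0.52)]
side green_pot_lid_top [([415.2, 223.2], 0.78), ([282.7, 263.4], 0.68)]
side green_pot_swatch [([262.2, 277.8], 0.69), ([411.2, 280.7], 0.54)]
side camera_head [([159.5, 262.6], 0.55)]
side green_pot_center [([410.9, 273.7], 0.98), ([275.2, 280.4], 0.76), ([412.7, 237.3], 0.57)]
top expected lid top [[239.26738487 205.21120034]] lens [[210.65282925 109.09107992]]
side expected lid top [[284.97864243 264.09239144]] lens [[159.99610795 265.47375368]]
```

View pics/held.png

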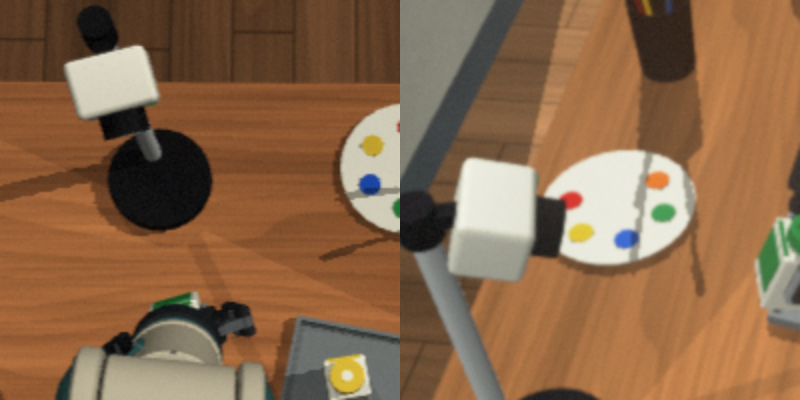

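The picture shows the pot leaned back in the fingers, with the green swatch at top about (238,190) and side about (265,277), facing the lens at (211,108) / (160,264). I'll settle, check the numbers, then hand in.

Call:
servo_tool([
  [0,0,0,0,0,0,1],
  [0,0,0,0,0,0,1],
  [0,0,0,0,0,0,1],
  [0,0,0,0,0,0,1],
  [0,0,0,0,0,0,1],
])

```text
clock: 11.25
position: [0.62, 0.1016, 0.2096]
ee_rot: [0.198, -0.141, 0.97, 0.028]
contact_force: [0.7, 0.3, -2.7]
width: 0.0451
gripper_force: 41.9
```

```bash
python3 goal.py | head -3; python3 - <<'E'
from h import *
Ps=[]
for n in('top','side'):
    f,cx,cy,T=cal(n);Ps.append(np.array([[f,0,cx],[0,f,cy],[0,0,1]])@T[:3])
for im in('top','side'): optics.get_image(im)
u=[min((np.array(d['at']) for d in finder.tip_of('green_pot_swatch',n)),key=lambda a:np.linalg.norm(a-g)) for n,g in(('top',(235,190)),('side',(262,278)))]
X=cv2.triangulatePoints(*Ps,u[0][:,None],u[1][:,None])[:,0];X=X[:3]/X[3]
a=np.radians(196.5);cx=np.array([np.cos(.4)*np.cos(a),np.cos(.4)*np.sin(a),-np.sin(.4)]);cy=np.array([-np.sin(a),np.cos(a),0]);cz=np.cross(cx,cy)
d=X-[.7715,.1468,.285];print(u,X,[d@cx,d@cy,d@cz],np.abs(manip.get_state()['qd']).max())
for n in 'red','yellow': print(n,[(atz('side',d['at'],.033).round(3),d['p']) for d in finder.tip_of(n+'_pot_center','side')[:1]])
E
```

```text
pos [0.62   0.1016 0.2096] t 11.25 w 0.045146560318022284 F [ 0.7  0.3 -2.7] grip 41.91829562187195
shift cm [-0.05  0.03  0.05]
rotvec deg [-2.4000e-01 -6.0000e-02 -1.7995e+02]
[array([236.1, 191. ]), array([413. , 278.7])] [0.50471873 0.13235049 0.33509524] [np.float64(0.2198748511343672), np.float64(-0.061915499865688076), np.float64(0.1473502158615984)] 0.0013589019321806621
red [(array([ 0.571, -0.257,  0.033]), 0.4)]
yellow [(array([ 0.588, -0.051,  0.033]), 0.57)]
```

The side network missed the swatch this time and picked an orange pot instead. I'll use its earlier hit, since the arm has moved only 3 mm since.

```bash
python3 - <<'E'
from h import *
S=[.639,.1076,.2266]
print(proj('top',S),'seen 236.1,191.0',proj('side',S),'seen 262.2,277.8')
E
```

```text
[[235.83588774 189.21395943]] seen 236.1,191.0 [[261.28559885 278.36797901]] seen 262.2,277.8
```

Both agree to within 2 px, a few mm. Handing in.

```bash
python3 -c "
from rig import manip; print(manip.sign_off())"
```

```text
the job is handed in; nothing more can be done
None
```

The job is handed in, with no verdict returned: the green lid was pressed home in the tray, and the pot is held steady with its swatch measured within a few mm of 15 cm in front of the lens and squarely facing it, and the red and yellow pots have not moved.

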